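# Take up the play of a paper roll on a bench dispenser and clamp the sliding stop

## Robot

A 7-joint arm with a two-finger parallel gripper is mounted at the origin on the work surface. World frame = base frame: x ahead of the robot, y to its left, z up, the work surface at z = 0. Lengths are in m, angles in rad, forces in N, time in s.
With the tool pointing down it reaches from about 0.4 to 0.925 m from the base axis. Payload 5.6 kg.
Tool frame: the origin (TCP) lies midway between the tips of the shut fingers; the grasp point (between the pads) lies 19 mm behind it; z points along the fingers, y is the direction in which the jaws open and shut (so a half turn about z gives the same grasp; the last joint's range is limited). The gripper opens to 85 mm and grips with 20 to 120 N. Pads are 22 mm wide; open, the fingers measure 114 mm over their backs; the gripper's body (76 mm by 85 mm) begins 54 mm behind the grasp point. The pads swing forward as they close: fully open they stand 13 mm farther back than shut.
Start: joints at [1.246, 0.468, -0.012, 1.603, 0.006, 1.071, -0.056], TCP at [0.181, -0.624, 0.196] pointing down, gripper open.
Joint ranges: [-2.53, 2.53], [-0.31, 2.02], [-1.57, 1.55], [0.28, 2.44], [-1.29, 4.43], [0.15, 1.84], [-2.92, 2.92]. Speed limits (rad/s): [2.57, 2.57, 3.14, 3.14, 3.14, 3.14, 3.14].

## Interface

Orientations are given as a unit quaternion [x, y, z, w].
In Python, from rig import goto, servo_line, move_j, move_gripper, pause, ik, get_image, camera_params, Unreachable, finish_job, current_clock, current_joint_pos, current_dq, current_effort, current_tcp_pos, current_eef_rot, current_contact_force, current_ft_torque, current_finger_gap gives the robot as it stands. Calls block until the motion is done:
- goto(position, orientation): joint-space move of the TCP to a pose.
- servo_line(position, rot=None, feed=0.15): straight line of the TCP; rot=None keeps the orientation; feed is the mean speed in m/s.
- move_j(angles): joint-space move.
- move_gripper(opening, force=None): opening from 0.0 (shut) to 1.0 (fully open); force is the grip in N (None keeps the last); returns when the fingers have stopped.
- pause(seconds).
- ik(position, orientation): joint angles nearest the present ones, or None.
- get_image(name): name is "side" or "top"; returns the picture (480x640x3 uint8, red, green, blue); there is no depth.
- camera_params(name): a dict with "mtx" (3x3 intrinsics, pixels), "k1" (the pictures are not rectified: a ray, as slopes to the right and down, at radius r is drawn at 1 + k1 r^2 times it, then the intrinsics apply), "rvec" (rotation vector, rad) and "tvec" (3), from world to camera coordinates, as OpenCV has them. Camera axes: x right, y down, z forward; pixel columns grow to the right and rows downward; lengths in m; the calibration is good to about 2 mm. A picture is of the moment at which its call begins. camera_params takes no time and is no camera call.
A pose or a line that the arm cannot do raises Unreachable and nothing moves.
- finish_job(): hands the job in, once; it reports no verdict.
Readings, each from a call of its own:
- current_clock(): time.
- current_joint_pos(): joint angles.
- current_dq(): joint speeds.
- current_effort(): joint torques, N m.
- current_tcp_pos(): TCP position.
- current_eef_rot(): TCP orientation.
- current_contact_force(): force on the tool from outside, world axes, zero at the start.
- current_ft_torque(): the same for the moment, N m.
- current_finger_gap(): opening from 0.0 (shut) to 1.0 (fully open).
Only numpy, scipy, OpenCV 4.12 (cv2) and the standard library are available. Lean on these libraries where they do the work, as an engineer would, in place of code of your own. Each camera call takes 0.05 s, during which the arm holds its last target. There are 200 camera calls.

## Task

The paper roll on the bench dispenser can wander along its shaft: free the wing knob of the sliding stop before moving it, then slide the stop along until the roll is held snug between it and the fixed flange at the other end of the shaft. Turn the wing knob tight again and let go, and leave the other things on the counter standing where they are.

Things in the scene. Friction and masses are not known exactly. Their poses are not given: they have to be found in the camera images.
- dispenser: Grey steel bench stand for paper rolls, fixed, 500 mm long (its y), 170 mm deep: base sheet, side plates at y = -240 and +240 mm (135 mm high), tear bar along the front (50 mm high, 90 mm before the shaft), keyed 22 mm steel shaft along y, its axis 100 mm high. Origin on the counter under mid-shaft; x to its back, away from the robot (yaw within 0.26 rad), z up.
- fixed_face (a point): Point on the shaft's axis in the inner face of the fixed flange, a black disc 90 mm across at the shaft's +y end (y = +205 mm of the dispenser). Its axes are the dispenser's. The roll's +y end must come to rest against this face.
- stop_face (a point): Point on the shaft's axis in the roll-side face of the sliding stop: a black disc 90 mm across, 6 mm thick, with a hub behind it (towards -y; 48 mm thick, 62 mm long). Axes as the dispenser's. The stop is keyed: it slides along the shaft, never turns about it. With the roll snug, this point lies 225 mm from fixed_face; it starts 90 to 130 mm short of that, clamped.
- stop (a joint): Travel of the stop along the shaft in m; grows towards the roll and fixed flange, range 0 to 0.20, snug at about 0.13, start 0 to 0.04. With the knob loose it slides with about 2 N, pushing the roll along takes about 5 N, and when the roll meets the fixed flange the push rises sharply.
- knob_grip (a point): Grip point of the stop's bare metal wing knob, on the knob's axis, 68 mm from the shaft's axis, 40 mm behind stop_face. z: outward along the knob's axis, which leans 25 deg from upright to the dispenser's front (-x); y: along the wing; x: across it. Wing 48 mm long, 10 mm thick, from 22 mm below this point to 10 mm above; under it a boss 22 mm across. Rides with stop, turns with knob.
- knob (a joint): Wing knob angle, rad. 0 = tight, wing parallel to the shaft; grows as it is loosened, anticlockwise seen from outside looking at the knob along its axis. Range -0.1 (hard stop) to 2.0; starts 0 to 0.08. Turning takes about 0.12 N m; it stays where left. At 0 the stop holds about 65 N along the shaft, at 0.25 about 40 N; from 0.6 on it is free.
- roll: White paper roll with cardboard core, 114 mm across, 225 mm long, about 0.35 kg, hanging loosely by its 40 mm core on the shaft between stop and fixed flange, 20 to 60 mm short of the fixed flange at the start. Origin at mid-length on its own axis (9 mm below the shaft's); y along the roll.
- jar: Bystander, to be left alone: low round cream jar, 60 mm wide, 55 mm tall, in front of the dispenser. Origin under its centre.
- carton: Bystander, to be left alone: small plain carton, 55 x 95 x 45 mm, in front of the dispenser. Origin under its centre.
- tin: Bystander, to be left alone: flat round metal tin, 72 mm wide, 34 mm tall, in front of the dispenser. Origin under its centre.
- spare_roll: Bystander, to be left alone: spare paper roll standing on end, 114 mm wide, 225 mm tall, beyond the stop end of the dispenser. Origin under its centre.
- spray: Bystander, to be left alone: trigger spray bottle, 68 mm wide, 184 mm tall, beyond the fixed-flange end of the dispenser. Origin under its centre.
- brush: Bystander, to be left alone: hand brush lying flat, about 200 mm long, on the left of the counter. It lies along its x axis.

How it is judged:
By the outcome, as a careful person would: the job done as asked, in the order asked, and still so for the second after the job is handed in, with the robot touching nothing.
It also fails if it takes over 48 s, if anything falls off the work surface, if the arm or the gripper's body presses on something with over 40 N, if the wrist force passes 120 N, or if a joint passes its speed limit or range.

## Working session

There is one attempt and no reset: what is moved stays moved. The work goes in short steps, each a Python script; the robot and the scene stay as the last script left them, time stands still between calls to the robot, and variables do not carry over. Pictures are saved under pics/ and viewed, about 8 in all and at most 12, crops included, and the job is handed in when it is done.

```bash
mkdir -p pics; ls
python3 - <<'E'
from rig import *
import cv2
for n in("side","top"):
    cv2.imwrite(f"pics/{n}0.png",get_image(n)[:,:,::-1]); print(n,camera_params(n))
print(current_clock(),current_eef_rot())
E
```

```text
pics
side {'mtx': array([[558.51133235,   0.        , 313.72272618],
       [  0.        , 558.51133235, 241.38797197],
       [  0.        ,   0.        ,   1.        ]]), 'k1': -0.11744425603001966, 'rvec': array([ 2.41061933, -0.45762911,  0.14324186]), 'tvec': array([-0.47677014,  0.29551387,  1.08720613])}
top {'mtx': array([[491.17329315,   0.        , 318.49012994],
       [  0.        , 491.17329315, 240.83117571],
       [  0.        ,   0.        ,   1.        ]]), 'k1': -0.06648189381464305, 'rvec': array([ 2.00851525, -2.21090756,  0.232268  ]), 'tvec': array([0.12590132, 0.53234764, 1.24098067])}
0.1 [ 9.90094548e-01  1.40399951e-01 -1.54110103e-04 -7.85484310e-04]
```

View pics/side0.png

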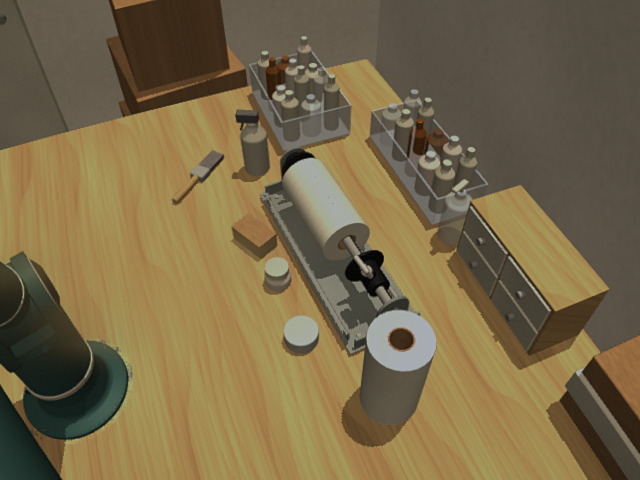

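View pics/top0.png

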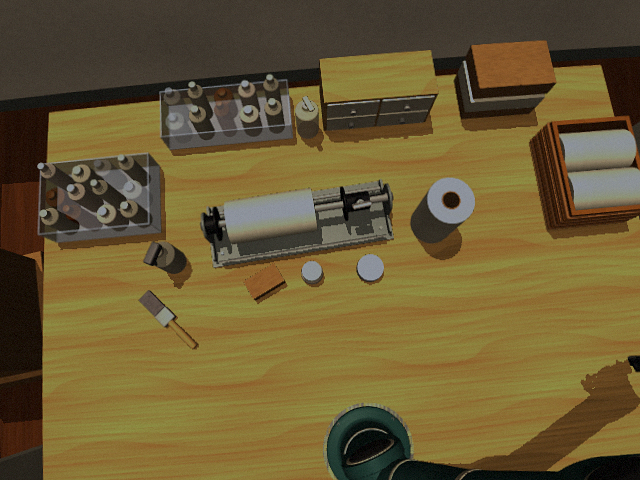

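The side view shows the dispenser running from about (295,160) to (400,310), with the stop disc near (365,265). In the top view it runs from (210,225) to (390,200), with the stop near (345,203). I'll zoom in on both.

Run:
```python
import cv2,numpy as np
a=cv2.imread("pics/top0.png")[165:280,195:400]; b=cv2.imread("pics/side0.png")[140:360,250:440]
a=cv2.resize(a,None,fx=3.9,fy=3.9,interpolation=cv2.INTER_CUBIC); cv2.imwrite("pics/topc.png",a)
b=cv2.imread("pics/side0.png")[225:360,320:450]
cv2.imwrite("pics/sidec.png",cv2.resize(b,None,fx=4.4,fy=4.4,interpolation=cv2.INTER_CUBIC))
```

```text
(no output)
```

View pics/topc.png

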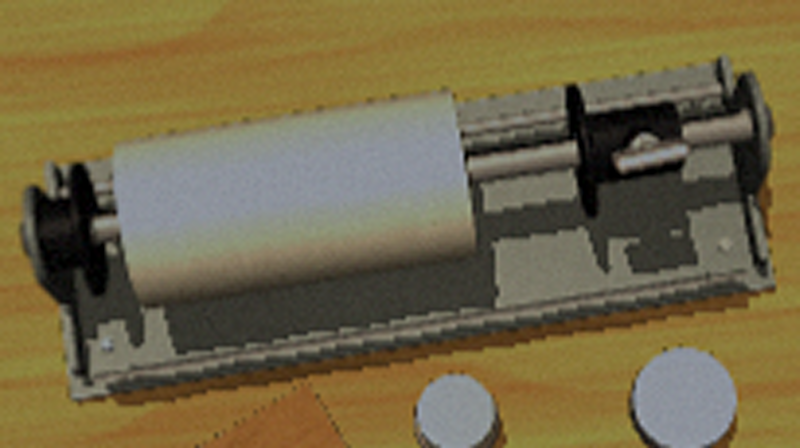

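View pics/sidec.png

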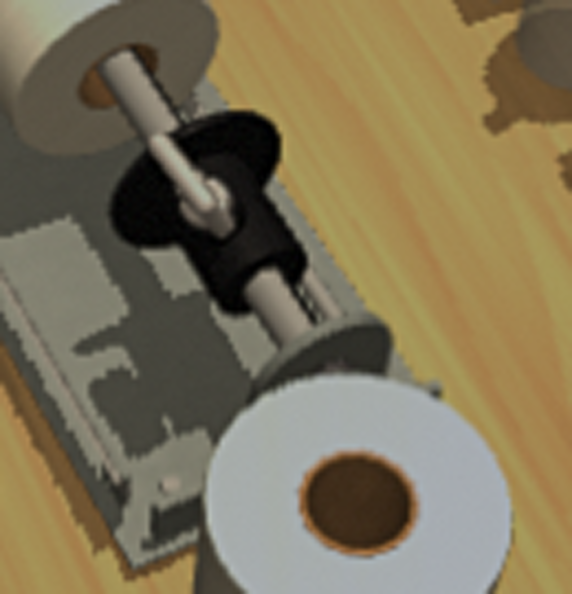

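```bash
cat > h.py <<'E'
import numpy as np,cv2
from scipy.spatial.transform import Rotation as R
from rig import *
LEAN=np.radians(25)
def proj(n,P):
    c=camera_params(n); P=np.atleast_2d(P)
    return cv2.projectPoints(P.astype(float),c['rvec'],c['tvec'],c['mtx'],np.array([c['k1'],0,0,0,0.]))[0][:,0]
def W(p,P):  # dispenser->world ; p=[x,y,yaw,...]
    return R.from_euler('z',p[2]).apply(np.atleast_2d(P))+[p[0],p[1],0]
KZ=np.array([-np.sin(LEAN),0,np.cos(LEAN)])
def grip(yf): return np.array([0,yf-.04,.1])+.068*KZ
def seg(c,h,a):  # wing top end pts, knob angle a
    d=np.cos(a)*np.array([0,1,0])+np.sin(a)*np.cross(KZ,[0,1,0])
    return np.array([c+.01*KZ+.024*d,c+.01*KZ-.024*d])
def toolrot(yaw,ang,flip):  # tool z=-KZ, y=±knob x
    Rk=R.from_euler('z',yaw)*R.from_euler('y',-LEAN)*R.from_euler('z',ang)
    return Rk*R.from_matrix(np.array([[0,1,0],[1,0,0],[0,0,-1.]]).T)*R.from_euler('z',np.pi*flip)
E
cat > fit.py <<'E'
from h import *
from scipy.optimize import least_squares
T=lambda u,v:np.array([195+u/3.9,165+v/3.9]); S=lambda u,v:np.array([320+u/4.4,225+v/4.4])
def perp(n,p,pt): # distance of pixel to shaft line
    a,b=proj(n,W(p,[[0,-.24,.1],[0,.2,.1]])); d=(b-a)/np.linalg.norm(b-a); v=pt-a; return [d[0]*v[1]-d[1]*v[0]]
def f(p):
    r=[]
    for n,q in [('top',T(715,128)),('top',T(105,228)),('top',T(525,162)),('side',S(145,95)),('side',S(285,302))]: r+=perp(n,p,q)
    w=W(p,seg(grip(p[3]),0,p[4]))
    r+=list((proj('top',w)-[T(617,160),T(686,149)]).ravel())
    r+=list((proj('side',w)-[S(162,145),S(222,205)]).ravel())
    b=W(p,[[p[5],.25,0],[p[5],-.25,0]])
    r+=list((proj('top',b)-[T(75,397),T(773,290)]).ravel())
    return np.array(r+[(p[4]-.04)/.05])
s=least_squares(f,[.6,0,0,-.13,.04,-.09],loss='soft_l1'); p=s.x
print(p.round(4),f(p).round(1)); np.save('p.npy',p)
th=np.linspace(0,2*np.pi,40)
def circ(y,r): return np.c_[r*np.cos(th),0*th+y,.1+r*np.sin(th)]
for n in('top','side'):
    im=cv2.imread(f'pics/{n}0.png'); im=cv2.resize(im,None,fx=4,fy=4)
    for P in [circ(p[3],.045),circ(.205,.045),circ(p[3]-.068,.024),seg(grip(p[3]),0,p[4]),[[0,-.24,.1],[0,.24,.1]],circ(.24,.035)]:
        q=(proj(n,W(p,P))*4+1.5).astype(int); cv2.polylines(im,[q.reshape(-1,1,2)],False,(0,255,0),1)
    x,y=(195,165) if n=='top' else (280,140)
    cv2.imwrite(f'pics/{n}1.png',im[y*4:y*4+(480 if n=='top' else 800),x*4:x*4+(820 if n=='top' else 560)])
a=cv2.imread('pics/top1.png');b=cv2.imread('pics/side1.png')
b=b[160:720,:560]
c=np.zeros((1040,820,3),np.uint8);c[:480]=a;c[480:,:560]=b; cv2.imwrite('pics/fit.png',cv2.resize(c,(473,600),interpolation=cv2.INTER_AREA))
for fl in(0,1):
    for ang in(0.04,.9):
        for out in (0,.08):
            for yf in (p[3],-.02):
                q=toolrot(p[2],ang,fl).as_quat(); P=W(p,grip(yf)+KZ*(out-.019))[0]
                k=ik(P,q); print(fl,ang,out,P.round(3),None if k is None else np.round(k,2))
E
python3 fit.py
```

```text
[ 0.6197  0.1226  0.0698 -0.1212  0.0564 -0.0959] [-1.  -1.4 -1.8  0.2  0.5  0.1  0.4  1.5 -1.  -0.9 -2.2 -1.4  1.3 -0.1
  1.   0.1 -1.1  0.3]
0 0.04 0 [ 0.61  -0.04   0.144] [ 0.61  0.37 -0.67  2.08  0.53  0.37 -0.33]
0 0.04 0 [0.603 0.061 0.144] [ 0.43  0.37 -0.71  2.09  0.77  0.43 -0.74]
0 0.04 0.08 [ 0.577 -0.042  0.217] [ 0.74  0.19 -0.76  2.08  0.2   0.49 -0.03]
0 0.04 0.08 [0.57  0.059 0.217] [ 0.5   0.18 -0.75  2.1   0.38  0.51 -0.4 ]
0 0.9 0 [ 0.61  -0.04   0.144] [ 0.72  0.41 -0.81  2.07  0.68  0.41  0.41]
0 0.9 0 [0.603 0.061 0.144] [ 0.46  0.38 -0.75  2.09  0.8   0.44  0.09]
0 0.9 0.08 [ 0.577 -0.042  0.217] [ 0.76  0.2  -0.78  2.08  0.21  0.49  0.82]
0 0.9 0.08 [0.57  0.059 0.217] [ 0.58  0.19 -0.84  2.09  0.42  0.52  0.43]
1 0.04 0 [ 0.61  -0.04   0.144] [ 0.06  0.28 -0.03  2.11 -0.11  0.32 -2.9 ]
1 0.04 0 [0.603 0.061 0.144] [ 0.83  0.7  -1.32  2.08  1.27  0.79  2.05]
1 0.04 0.08 [ 0.577 -0.042  0.217] [-1.16  0.29  1.42  2.17 -0.75  0.61 -2.28]
1 0.04 0.08 [0.57  0.059 0.217] [ 0.91  0.36 -1.27  2.08  0.77  0.63  2.43]
1 0.9 0 [ 0.61  -0.04   0.144] [ 0.25  0.3  -0.25  2.1   0.1   0.32 -2.23]
1 0.9 0 [0.603 0.061 0.144] [-0.04  0.28 -0.17  2.12  0.3   0.33 -2.63]
1 0.9 0.08 [ 0.577 -0.042  0.217] [ 0.49  0.15 -0.48  2.09  0.06  0.48 -2.19]
1 0.9 0.08 [0.57  0.059 0.217] [ 0.27  0.14 -0.49  2.11  0.26  0.49 -2.58]
```

View pics/fit.png

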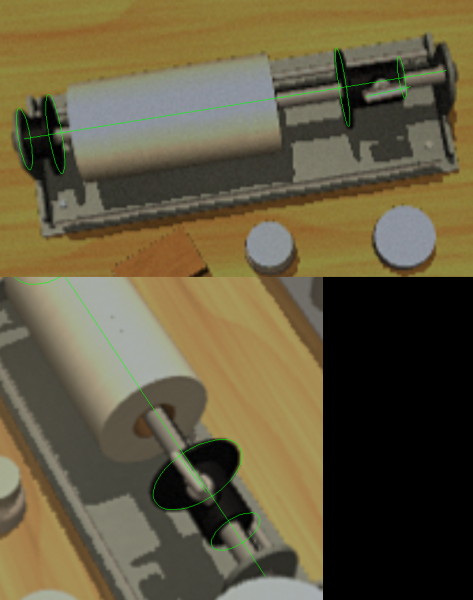

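The overlay fits to within about 1–2 px. Dispenser at about (0.620, 0.123), yaw 0.07; the stop is about 101 mm short of snug. I'll go to the pregrasp by a high route.

Run:
```python
from h import *
p=np.load('p.npy')
print(current_clock())
q=toolrot(p[2],.04,0).as_quat()
x=np.array(current_tcp_pos()); 
goto([.25,-.45,.45],current_eef_rot())
print(current_clock())
goto(W(p,grip(p[3])+KZ*.16)[0],q)
move_gripper(.6)
servo_line(W(p,grip(p[3])+KZ*(.045-.019))[0],feed=.2)
print(current_clock(),np.round(current_tcp_pos(),4),W(p,grip(p[3])+KZ*(.045-.019))[0],np.round(current_joint_pos(),2))
t=get_image('top');s=get_image('side')
a=t[145:245,300:420];b=s[190:340,300:430]
a=cv2.resize(a,(400,333),interpolation=cv2.INTER_CUBIC);b=cv2.resize(b,(400,462),interpolation=cv2.INTER_CUBIC)
c=np.zeros((462,800,3),np.uint8);c[:333,:400]=a;c[:,400:]=b
cv2.imwrite('pics/pre.png',c[:,:,::-1])
```

```text
0.1
1.3
4.375 [ 0.5916 -0.0407  0.1858] [ 0.59132297 -0.04094005  0.18519293] [ 0.53  0.24 -0.55  2.09  0.21  0.42 -0.04]
```

View pics/pre.png

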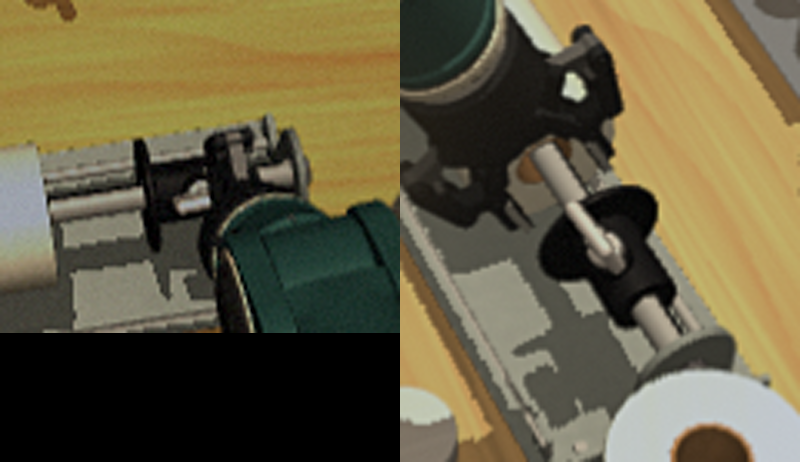

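The jaws straddle the wing: tips at about (525,225) and (605,165), wing at about (590,230) in the right panel. I'll descend and close gently, then check the side force to centre the grip.

Run:
```python
from h import *
p=np.load('p.npy')
F=lambda:R.from_euler('z',-p[2]).apply(current_contact_force()).round(1)
M=lambda:R.from_euler('z',-p[2]).apply(current_ft_torque()).round(2)
servo_line(W(p,grip(p[3])+KZ*(-.017))[0],feed=.12)
print(current_clock(),F(),M())
move_gripper(0,20)
print(current_clock(),F(),M(),current_finger_gap(),np.round(current_tcp_pos(),4))
t=get_image('top');s=get_image('side')
b=s[190:340,300:430];b=cv2.resize(b,(520,600),interpolation=cv2.INTER_CUBIC)
cv2.imwrite('pics/grip.png',b[:,:,::-1])
```

```text
4.9833 [-0.7 -0.8 -0.2] [ 0.02  0.48 -0.02]
5.525 [-0.2 -0.1  0.2] [0.08 0.44 0.02] 0.00022680529536163734 [ 0.6095 -0.0397  0.1463]
```

View pics/grip.png

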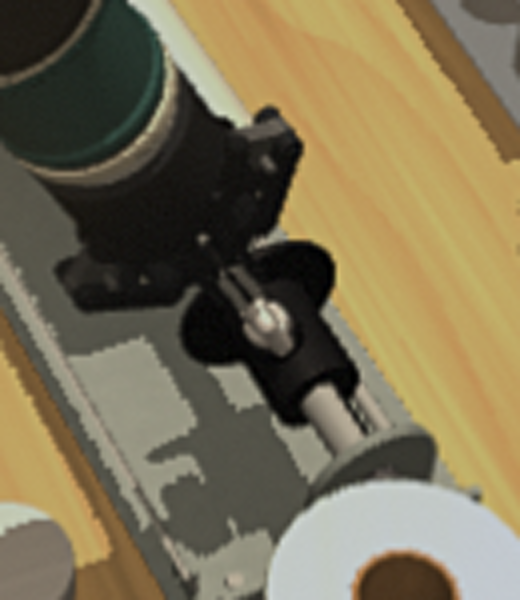

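The gap reading is 0, so the jaws missed the wing. I'll compare predicted points with the picture to see which way.

Run:
```python
from h import *
p=np.load('p.npy')
g=W(p,grip(p[3]))[0]; t=np.array(current_tcp_pos()); q=R.from_quat(current_eef_rot())
print(g,t,q.as_matrix().round(3))
s=get_image('side')[:,:,::-1]; o=cv2.imread('pics/side0.png')
out=[]
x0,y0,w,h,k=340,230,52,72,7.6
for im,pts in((o,[g,W(p,grip(p[3])-.022*KZ)[0],*W(p,seg(grip(p[3]),0,.05)),*(W(p,seg(grip(p[3]),0,.05)-.032*KZ))]),(s,[t,t-q.apply([0,0,.019])])):
    c=cv2.resize(im[y0:y0+h,x0:x0+w],None,fx=k,fy=k,interpolation=cv2.INTER_CUBIC)
    for u in proj('side',np.array(pts)):
        print(u.round(1)); v=((u-[x0,y0]+.5)*k).astype(int); cv2.circle(c,tuple(int(a) for a in v),3,(0,255,0),-1)
    out.append(c)
cv2.imwrite('pics/cmp.png',np.hstack(out))
```

```text
[ 0.60228426 -0.04017335  0.16162893] [ 0.60943104 -0.0396889   0.14624276] [[-0.106  0.901  0.422]
 [ 0.994  0.103  0.029]
 [-0.017  0.422 -0.906]]
[364.1 266.3]
[367.8 270.8]
[356.  255.7]
[369. 273.]
[361.4 262.4]
[374.2 279.5]
[366.9 269.8]
[363.8 265.9]
```

View pics/cmp.png

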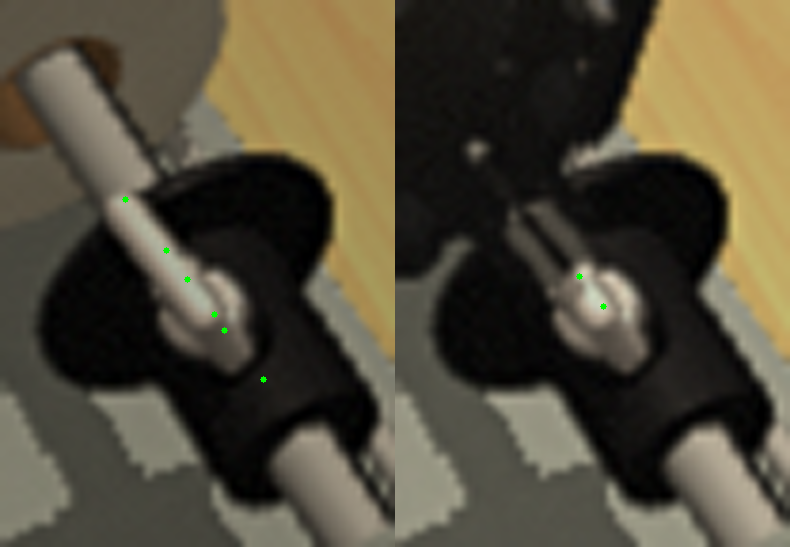

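In the right panel the finger pads (grey strips ending near (560,290) and (590,260)) do appear to flank the wing. That contradicts the gap reading, so I'll check by force with a 2 mm sideways nudge.

Run:
```python
from h import *
p=np.load('p.npy')
F=lambda:R.from_euler('z',-p[2]).apply(current_contact_force()).round(1)
M=lambda:R.from_euler('z',-p[2]).apply(current_ft_torque()).round(2)
t=np.array(current_tcp_pos()); ex=R.from_euler('z',p[2]).apply([1,0,0])
print(current_clock(),F(),M(),current_finger_gap())
for d in(.002,-.002,0):
    servo_line(t+d*ex,feed=.02); pause(.1); print(d,F(),M(),current_finger_gap(),np.round((np.array(current_tcp_pos())-t)@ex,4))
move_gripper(.3); print('open .3',current_finger_gap(),current_clock(),F())
```

```text
5.675 [ 0.2 -0.4 -0.2] [ 0.04  0.45 -0.  ] -0.0008231431921727833
0.002 [-0.3 -0.8  1. ] [0.02 0.46 0.04] 0.0004093345752342538 0.002
-0.002 [ 0.   0.5 -0.2] [-0.02  0.48 -0.02] -0.0020771345007624467 -0.002
0 [-0.3  0.5  0.4] [-0.    0.42  0.02] 0.000134263801605896 0.0
open .3 0.29548282082120797 7.1917 [-0.1  0.4 -1. ]
```

No reaction force, so it is not gripped. The visible tips also disagree with the predicted TCP pixel. I'll retreat, shut the gripper in free air, and check hand–eye agreement in both cameras.

Run:
```python
from h import *
p=np.load('p.npy')
q=R.from_quat(current_eef_rot())
servo_line(np.array(current_tcp_pos())-q.apply([0,0,.06]),feed=.2); move_gripper(0)
t=np.array(current_tcp_pos()); out=[]
Q=[t,t-q.apply([0,0,.019]),t-q.apply([0,0,.073]),t+q.apply([.011,0,0]),t-q.apply([.011,0,0])]
for n in('top','side'):
    im=get_image(n)[:,:,::-1]; U=proj(n,np.array(Q)); print(n,U.round(1).tolist())
    k=6.5; x0,y0=(U[0]-[30,45]).astype(int); c=cv2.resize(im[y0:y0+90,x0:x0+60],None,fx=k,fy=k,interpolation=cv2.INTER_CUBIC)
    for i,u in enumerate(U): cv2.circle(c,tuple(int(a) for a in (u-[x0,y0]+.5)*k),3,[(0,255,0),(0,0,255),(255,0,0),(0,255,255),(255,0,255)][i],-1)
    out.append(c)
    c=camera_params(n); print('cam pos',-cv2.Rodrigues(c['rvec'])[0].T@c['tvec'])
print(t,current_clock()); cv2.imwrite('pics/air.png',np.hstack(out))
```

```text
top [[364.8, 206.5], [366.1, 207.7], [370.0, 211.3], [360.3, 207.4], [369.3, 205.6]]
cam pos [0.2688049  0.09588384 1.32583121]
side [[356.4, 257.2], [353.0, 252.9], [342.5, 240.0], [353.5, 253.2], [359.4, 261.3]]
cam pos [ 0.29128149 -0.61385613  1.01734514]
[ 0.5839537  -0.04112318  0.19979646] 8.1083
```

View pics/air.png

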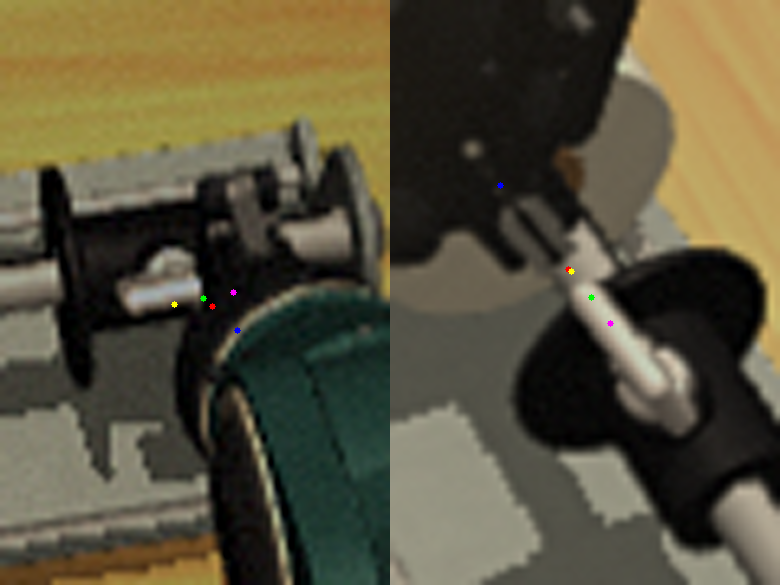

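In air the tips appear about 30 mm farther back along the tool axis than the reported TCP (side view: seen near (555,265), predicted near (600,305)). So the descent stopped too high. I'll go deeper in guarded steps; even at nominal length this clears the hub.

Run:
```python
from h import *
p=np.load('p.npy')
F=lambda:R.from_euler('z',-p[2]).apply(current_contact_force()).round(1)
M=lambda:R.from_euler('z',-p[2]).apply(current_ft_torque()).round(2)
move_gripper(.6)
servo_line(W(p,grip(p[3])+KZ*(-.017))[0],feed=.2)
for d in(-.026,-.034,-.040):
    ok=True
    servo_line(W(p,grip(p[3])+KZ*d)[0],feed=.06); f=F(); print(d,current_clock(),f,M())
    if np.linalg.norm(f)>6: print('contact'); break
    move_gripper(0,20); g=current_finger_gap(); print('gap',g,F(),M())
    if g>.05: break
    move_gripper(.6)
```

```text
-0.026 9.4 [ 0.5  0.5 -0.5] [-0.    0.48 -0.  ]
gap 0.1018114272390896 [-5.3  0.2  4.5] [-0.03  1.12  0.  ]
```

Gripped (gap 8.7 mm), but only by the wing's top edge. I'll open, go about 18 mm deeper under force guard, and re-grip.

Run:
```python
from h import *
p=np.load('p.npy')
F=lambda:R.from_euler('z',-p[2]).apply(current_contact_force()).round(1)
M=lambda:R.from_euler('z',-p[2]).apply(current_ft_torque()).round(2)
move_gripper(.6)
for d in(-.032,-.038,-.044):
    servo_line(W(p,grip(p[3])+KZ*d)[0],feed=.06); f=F(); print(d,current_clock(),f,M())
    if np.linalg.norm(f)>6: print('contact'); break
move_gripper(0,20); g=current_finger_gap(); print('gap',g,F(),M(),current_clock())
im=get_image('side')[225:300,325:395]
cv2.imwrite('pics/g2.png',cv2.resize(im,None,fx=7,fy=7,interpolation=cv2.INTER_CUBIC)[:,:,::-1])
```

```text
-0.032 10.5833 [ 0.1  0.1 -0.2] [ 0.03  0.53 -0.02]
-0.038 10.8333 [ 0.4  0.7 -0.7] [ 0.    0.46 -0.02]
-0.044 11.0833 [ 0.1  0.4 -0.1] [0.01 0.47 0.03]
gap 0.10992095229581893 [-4.7  1.1  2.4] [0.02 1.13 0.11] 11.525
```

View pics/g2.png

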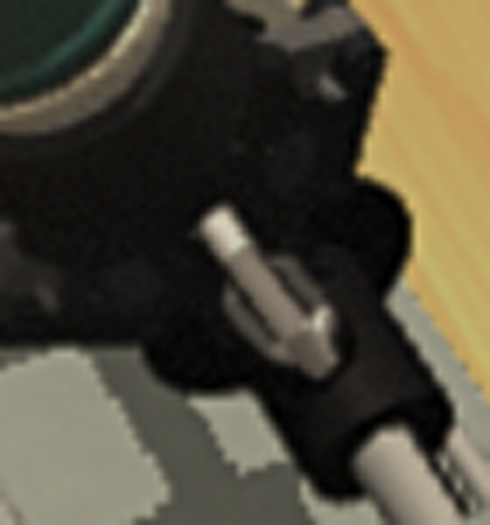

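The wing now lies between the two finger strips, from (210,220) to (320,360). I'll firm the grip, relieve the side force, and loosen in small monitored steps.

Run:
```python
from h import *
p=np.load('p.npy')
Rd=R.from_euler('z',p[2])
F=lambda:Rd.inv().apply(current_contact_force()).round(1)
M=lambda:(Rd*R.from_euler('y',-LEAN)).inv().apply(current_ft_torque()).round(2)
t=W(p,grip(p[3])+KZ*-.044)[0]
kx=Rd.apply([np.cos(LEAN),0,np.sin(LEAN)])
t=t-.0015*kx; servo_line(t,feed=.02); print(F(),M())
move_gripper(0,60); print('60N',F(),M(),current_finger_gap(),current_clock())
a=.04
while a<.84:
    a+=.1; servo_line(t,toolrot(p[2],a,0).as_quat()); f=F()
    act=R.from_quat(current_eef_rot()); r=(act*toolrot(p[2],0,0).inv()).magnitude()
    print(round(a,2),round(r,3),current_clock(),f,M(),round(current_finger_gap(),3))
    if np.linalg.norm(f)>30: print('stop'); break
np.save('t.npy',t)
print(np.round(current_joint_pos(),2))
```

```text
[-3.  -0.6  1.9] [-0.03  0.71  0.16]
60N [-4.8 -0.3  5.6] [-0.03  0.95  0.09] 0.10286992640195931 12.0417
0.14 0.139 12.2917 [-3.8  0.8  4.9] [-0.05  0.83  0.17] 0.099
0.24 0.238 12.5417 [-4.2 -1.1  4.5] [0.03 0.65 0.15] 0.102
0.34 0.337 12.7917 [-3.  -0.2  5.4] [0.04 0.53 0.12] 0.106
0.44 0.436 13.0417 [-0.8  0.8  4.9] [0.12 0.16 0.16] 0.099
0.54 0.536 13.2917 [1.1 2.1 5.2] [ 0.19 -0.16  0.09] 0.1
0.64 0.636 13.5417 [3.5 1.2 4.6] [ 0.28 -0.56  0.12] 0.099
0.74 0.736 13.7917 [4.4 2.3 4.1] [ 0.42 -0.95  0.14] 0.1
0.84 0.836 14.0417 [5.8 2.1 3.7] [ 0.38 -1.04  0.14] 0.102
[ 0.55  0.41 -0.61  2.08  0.61  0.33  0.4 ]
```

Loosened with low forces and about 0.14 N·m. Now I'll slide towards the fixed flange, stepping finely near the end.

```bash
cat > slide.py <<'E'
from h import *
p=np.load('p.npy'); t=np.load('t.npy')
Rd=R.from_euler('z',p[2]); ey=Rd.apply([0,1,0])
F=lambda:Rd.inv().apply(current_contact_force()).round(1)
s=0
while s<.115:
    s+=.012 if s<.08 else .002
    servo_line(t+s*ey,feed=.08 if s<.08 else .03); f=F()
    print(round(s,3),f,round(float((np.array(current_tcp_pos())-t)@ey),4),round(current_finger_gap(),3),current_clock())
    if f[1]<-16 or np.linalg.norm(f)>35: break
np.save('s.npy',s)
E
python3 slide.py
```

```text
0.012 [6.1 1.2 3. ] 0.0125 0.097 14.3417
0.024 [6.6 1.4 2.7] 0.0245 0.096 14.6417
0.036 [6.7 1.6 4.1] 0.0365 0.101 14.9417
0.048 [7.  2.6 3.2] 0.0485 0.096 15.2417
0.06 [7.7 1.2 3.3] 0.0604 0.102 15.5417
0.072 [7.3 1.3 0.9] 0.0724 0.104 15.8417
0.084 [ 7.5 -2.2  3.2] 0.082 0.1 16.3917
0.086 [ 6.8 -3.6  3.6] 0.0835 0.099 16.6417
0.088 [ 6.7 -3.9  3.7] 0.0853 0.104 16.8917
0.09 [ 7.9 -4.4  4.1] 0.0873 0.101 17.1417
0.092 [ 6.9 -3.5  3.8] 0.0892 0.103 17.3917
0.094 [ 7.8 -4.4  3.4] 0.0912 0.101 17.6417
0.096 [ 7.3 -4.3  3.8] 0.0932 0.1 17.8917
0.098 [ 6.8 -3.1  4.1] 0.0952 0.102 18.1417
0.1 [ 7.6 -4.4  3.6] 0.0972 0.099 18.3917
0.102 [ 7.2 -4.7  3.7] 0.0991 0.099 18.6417
0.104 [ 7.6 -3.7  3.8] 0.1012 0.097 18.8917
0.106 [ 7.4 -8.   4.3] 0.1013 0.096 19.1417
0.108 [  6.7 -10.7   5.9] 0.1013 0.103 19.3917
0.11 [  6.  -14.2   6.6] 0.1013 0.099 19.6417
0.112 [  7.  -17.7   8.2] 0.1014 0.104 19.8917
```

Snug at 101.3 mm travel: force rose sharply from 4 to 18 N with no motion, matching the camera estimate of 101.2 mm. I'll tighten while holding the push.

Run:
```python
from h import *
p=np.load('p.npy'); t=np.load('t.npy'); s=float(np.load('s.npy'))
Rd=R.from_euler('z',p[2]); ey=Rd.apply([0,1,0]); T=t+s*ey
F=lambda:Rd.inv().apply(current_contact_force()).round(1)
M=lambda:(Rd*R.from_euler('y',-LEAN)).inv().apply(current_ft_torque()).round(2)
for a in [.74,.64,.54,.44,.34,.24,.14,.06,0,-.03,-.05]:
    servo_line(T,toolrot(p[2],a,0).as_quat()); pause(.05); m=M()
    e=(toolrot(p[2],0,0).inv()*R.from_quat(current_eef_rot())).as_rotvec()
    print(a,F(),m,e.round(3),round(float((np.array(current_tcp_pos())-t)@ey),4),round(current_finger_gap(),3),current_clock())
    if abs(m[2])>1.2: break
```

```text
0.74 [  5.7 -19.1   7.1] [-3.63 -1.49 -0.09] [ 0.005 -0.013 -0.727] 0.1012 0.1 20.1917
0.64 [  5.5 -18.4   7.2] [-3.75 -1.49 -0.15] [ 0.005 -0.013 -0.627] 0.1009 0.098 20.4917
0.54 [  4.8 -19.4   8. ] [-3.8  -1.38 -0.11] [ 0.005 -0.014 -0.526] 0.1007 0.103 20.7917
0.44 [  4.5 -18.8   8.2] [-3.87 -1.28 -0.07] [ 0.005 -0.014 -0.426] 0.1006 0.102 21.0917
0.34 [  3.4 -19.7   9. ] [-3.91 -1.15 -0.1 ] [ 0.004 -0.014 -0.326] 0.1005 0.104 21.3917
0.24 [  3.1 -19.8   9.5] [-3.97 -1.05 -0.08] [ 0.004 -0.014 -0.226] 0.1004 0.099 21.6917
0.14 [  2.3 -20.5   9.8] [-4.02 -0.94 -0.05] [ 0.004 -0.014 -0.126] 0.1003 0.102 21.9917
0.06 [  1.5 -20.1   8.1] [-4.01 -0.8  -0.07] [ 0.004 -0.014 -0.046] 0.1004 0.096 22.2917
0 [ -0.1 -20.    9.5] [-4.09 -0.72 -0.1 ] [ 0.003 -0.014  0.014] 0.1004 0.099 22.5917
-0.03 [ -0.1 -20.5   9.9] [-4.   -0.68 -0.03] [ 0.003 -0.014  0.044] 0.1004 0.099 22.8917
-0.05 [  0.5 -20.1  10.1] [-4.   -0.71  0.03] [ 0.003 -0.014  0.064] 0.1004 0.098 23.1917
```

Tight (rotation past 0). I'll unload the push, which also tests that the stop holds, then open, retreat and look.

Run:
```python
from h import *
p=np.load('p.npy'); t=np.load('t.npy'); s=float(np.load('s.npy'))
Rd=R.from_euler('z',p[2]); ey=Rd.apply([0,1,0])
F=lambda:Rd.inv().apply(current_contact_force()).round(1)
y=lambda:round(float((np.array(current_tcp_pos())-t)@ey),4)
for d in(.107,.1015):
    servo_line(t+d*ey,feed=.03); pause(.1); print(d,F(),y(),current_clock())
move_gripper(.6); print('open',F(),y(),current_finger_gap())
q=R.from_quat(current_eef_rot()); x=np.array(current_tcp_pos())
servo_line(x-q.apply([0,0,.15]),feed=.15)
x=np.array(current_tcp_pos()); goto(x+[-.14,0,.12],current_eef_rot())
print(F(),current_clock())
A=get_image('top')[165:280,195:400]; B=get_image('side')[140:330,240:430]
A=cv2.resize(A,None,fx=2,fy=2,interpolation=cv2.INTER_CUBIC);B=cv2.resize(B,None,fx=2,fy=2,interpolation=cv2.INTER_CUBIC)
c=np.zeros((380,790,3),np.uint8);c[:230,:410]=A;c[:,410:]=B
cv2.imwrite('pics/end.png',c[:,:,::-1])
```

```text
0.107 [  1.4 -10.    8.5] 0.1003 23.6083
0.1015 [ 0.3 -1.1  5.5] 0.1003 24.0417
open [ 0.4 -0.3  0.3] 0.1015 0.6000655015823932Traceback (most recent call last):
  File "<stdin>", line 11, in <module>
rig.Unreachable: the arm cannot take that pose within its joint ranges
```

Run:
```python
from h import *
print(np.round(current_tcp_pos(),3))
x=np.array(current_tcp_pos())
try: servo_line(x+[0,0,.12],feed=.25)
except Unreachable: print('no lift')
goto([.25,-.45,.45],[.990094548,.140399951,0,0])
print(current_contact_force(),current_clock())
A=get_image('top')[165:280,195:400]; B=get_image('side')[140:350,240:430]
cv2.imwrite('pics/endtop.png',A[:,:,::-1]);cv2.imwrite('pics/endside.png',B[:,:,::-1])
A=cv2.resize(A,None,fx=2,fy=2,interpolation=cv2.INTER_CUBIC);B=cv2.resize(B,None,fx=2,fy=2,interpolation=cv2.INTER_CUBIC)
c=np.zeros((420,790,3),np.uint8);c[:230,:410]=A;c[:,410:]=B
cv2.imwrite('pics/end.png',c[:,:,::-1])
```

```text
[0.549 0.058 0.256]
[ 0.74037399 -0.01017514 -0.1690072 ] 28.3917
```

View pics/end.png

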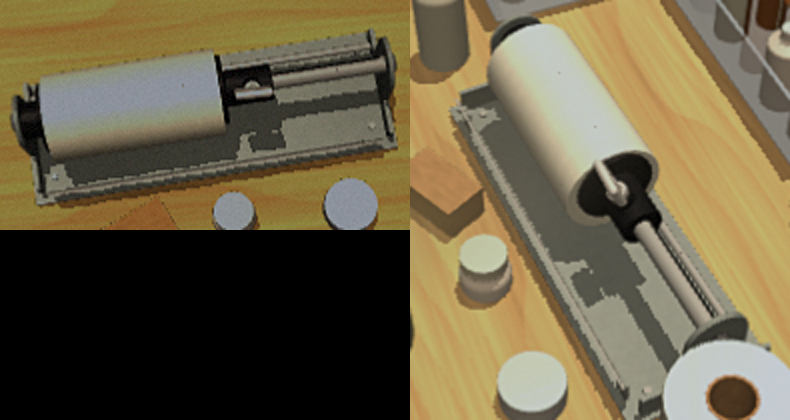

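The roll sits tight between the stop disc, near (222,95), and the fixed flange, near (35,115). The wing, near (253,95), is parallel to the shaft, and the neighbouring objects have not moved.

```bash
python3 -c "
from rig import *
finish_job(); print(current_clock())"
```

```text
the job is handed in; nothing more can be done
the job is handed in; nothing more can be done
```

The roll is now held snug between the sliding stop and the fixed flange, the wing knob is tight again, and the job is handed in. The robot clock read 28.4 s at the last check, against the 48 s limit.

**What I did**
- I turned the knob to about 0.84 rad to free the stop.
- I then slid the stop 101 mm. The push rose from 4 to 18 N with no further motion, and the camera estimate of the distance to snug was 101.2 mm.
- I held that push while turning the knob back to about -0.06 rad, then eased off, opened the gripper and withdrew.

**Last checks**
- When I eased the push off, the gripped tool stayed within 0.1 mm, so the stop is holding.
- The final pictures show the roll against both discs and the wing parallel to the shaft. The carton, jar, tin and spare roll look unmoved. The brush is outside the final crops, and only part of the spray bottle shows.
- The robot is clear of everything, with about 0 N on the tool.

**What disagreed**
- The first two tries to grip the wing failed: one closed above it, the other caught only its top edge. The real fingertips sat roughly 30 mm farther back than the reported tool position. I went deeper in small steps until it gripped, and did not find the cause.
- While I tightened the knob, the tool reading drifted back about 1 mm along the shaft. I took this as the gripper tilting. The push stayed at about 20 N and no gap showed in the pictures.
- I saw no torque rise at the end of the tightening, so the tightness is judged from the knob angle and the hold check.

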